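# Clamp the reglued chalkboard duster in the screw press

### The arm

A 7-joint arm with a two-finger parallel gripper is mounted at the origin on a cart in front of the work surface, level with it; the furniture and walls round the work are solid. World frame = base frame: x ahead of the robot, y to its left, z up, the work surface at z = 0. Lengths are in m, angles in degrees, forces in N, time in s.
With the tool pointing down it reaches from about 0.35 to 0.775 m from the base axis. Payload 3.1 kg.
Tool frame: the origin (TCP) lies on the centre line of the jaws, within the pads' length; the fingertips stand 17 mm ahead of it and the grasp point (between the pads) lies 2 mm behind it (robot.tip_reach is the distance from the TCP to the fingertips, in m); z points along the fingers, y is the line along which they close (so a half turn about z gives the same grasp; the last joint's range is limited). The gripper opens to 85 mm and grips with 20 to 120 N. Pads are 22 mm wide; open, the fingers measure 114 mm over their backs; the gripper's body (76 mm by 85 mm) begins 54 mm behind the grasp point. The pads swing forward as they close: fully open they stand 13 mm farther back than shut.
Start: joints at [-78.879, 17.813, 0.802, 86.603, -0.252, 75.585, -1.558], TCP at [0.128, 0.535, 0.248] pointing down, gripper open.
Joint ranges: [-154.91, 154.91], [-16.99, 109.72], [-72.82, 74.43], [7.12, 147.25], [-82.49, 262.49], [11.32, 116.49], [-174.64, 174.64]. Speed limits (degrees/s): [159.86, 159.86, 180, 180, 180, 180, 180].

### API

Orientations are given as [roll, pitch, yaw] about the fixed x, y, z axes, in that order (R = Rz(yaw) Ry(pitch) Rx(roll)).
In Python, from station import robot, fingers, vision, workorder, recognise gives the robot as it stands. Calls block until the motion is done:
- robot.move_to(position, orientation): joint-space move of the TCP to a pose.
- robot.line_to(position, orientation=None, velocity=0.15, f_stop=None): straight line of the TCP; orientation=None keeps the orientation; velocity is the mean speed in m/s. With f_stop (N) it stops when the force on the tool has changed by that much, and returns True; else False.
- robot.move_j(angles): joint-space move.
- fingers.gripper_to(opening, force=None): opening from 0.0 (shut) to 1.0 (fully open); force is the grip in N (None keeps the last); returns when the fingers have stopped.
- robot.pause(seconds).
- robot.inverse_kinematics(position, orientation): joint angles nearest the present ones, or None.
- vision.grab_frame(name): name is "scene" or "top" or "wrist"; returns the picture (384x512x3 uint8, red, green, blue); there is no depth.
- vision.calibration(name): a dict with "mtx" (3x3 intrinsics, pixels), "extrinsics" (4x4, takes a point from world to camera coordinates); the wrist camera has in their place "T_tool_cam" (4x4, takes a point from camera to tool coordinates, whose origin is the TCP and whose axes are the flange's). Camera axes: x right, y up, looking along -z (the intrinsics and any distortion apply to the point x, -y, -z); pixel columns grow to the right and rows downward; lengths in m; the calibration is good to about 2 mm. The wrist camera is an equidistant fisheye: a pixel r from the principal point sees the ray r / f radians off the axis. A picture is of the moment at which its call begins: read the wrist's pose just before it. calibration takes no time and is no camera call.
A pose or a line that the arm cannot do raises robot.PlanningError and nothing moves.
- workorder.close_job(): hands the job in; it is judged then, once.
Trained networks look in the newest picture that a camera, given by its name, has taken for a name from the list of things; names that differ only in an ending like _2 or _b are one class to them, and where a whole thing is asked for, a point or a joint stands for the part that bears it (a point fixed in the world has none). Each returns a list of dicts, best first, with "p" (0 to 1); they miss things now and then, are a little off and sometimes report something else, mostly with a low value. They report only what shows in the picture. A call takes as long as a camera call. They do not tell look-alikes from the thing itself.
- recognise(label, camera): "rect" ([centre column, centre row, width, height] in pixels, round what is visible of it).
Readings, each from a call of its own:
- robot.current_time_s(): time.
- robot.current_joint_positions(): joint angles.
- robot.current_dq(): joint speeds.
- robot.current_joint_torque(): joint torques, N m.
- robot.current_tool_pos(): TCP position.
- robot.current_eef_rot(): TCP orientation.
- robot.current_contact_force(): force on the tool from outside, world axes, zero at the start.
- robot.current_torque(): the same for the moment, N m.
- robot.current_finger_gap(): opening from 0.0 (shut) to 1.0 (fully open).
- robot.current_gripper_force(): force on a finger pad.
Only numpy, scipy, OpenCV 4.12 (cv2) and the standard library are available. Lean on these libraries where they do the work, as an engineer would, in place of code of your own. Each camera call takes 0.05 s, during which the arm holds its last target. There are 200 camera calls.

### The job

The felt of the menu-board duster has just been reglued. Lay the duster felt down along the bed of the small green screw press and slide it under the pad until one end is right up against the wooden end stop, centred and square on the bed; then wind the crank clockwise until the pad meets the duster, snug it up by feel to about 45 N of clamping force without ever crushing it, and let go so that the press holds it. Leave the other things on the counter as they stand.

Things in the scene. Friction and masses are not known exactly. Their poses are not given: they have to be found in the camera images.
- duster: Chalkboard duster, a box 104 (its x) x 29 (its y) x 26 mm tall, 0.06 kg, light wooden back on top of dark felt. Origin at the centre of its underside, z up. Either end may go to the stop.
- press: Small green screw press, fixed to the counter. Origin on the counter under the screw axis, z up. Its light wooden bed is 14 mm high, 60 mm wide (its x -30 to 30) and runs along its y from -42 mm to the open end at +112 mm. A wooden end stop (36 mm wide, 16 mm above the bed) has its face at y = -22 mm, looking to +y.
- seat (a point): Point on the bed where the underside's centre of a seated duster belongs: length along the press's y, one end against the stop. In the press's frame x = 0, y = 30, z = 14 mm.
- screw_axis (a point): Underside of the press's arm on the screw axis, 76 mm above the counter (boss underside 72, tops 98 to 102 mm). The column stands at the press's x = 54 to 78, y = -12 to 12 mm; the arm is 22 mm wide, 29 mm at the round boss. A hand that holds or pushes the duster by its +y end passes clear of the arm.
- press_screw: Screw with all it carries (crank, spring foot, rubber pad 28 mm across). Origin on the screw axis at the underside of the crank's hub: 120 mm above the counter at crank value 0, 6 mm lower per radian. The pad's underside is 61.5 to 70.5 mm below it, different each time and reported nowhere: feel for it. From touching on, a spring adds about 25 N per mm, 140 N per radian.
- press_crank (a joint): Crank angle, rad, clockwise from above, lowers the pad; starts at 0 to 0.5, meets the duster between 1.5 and 3.1. At 0 the arm points 0.9 rad clockwise of the press's +x. Free turning takes 0.55 N m, 9 N at the knob. Each further 1 N at the knob, pushed squarely, is 10 N at the pad: good is 25 to 70 N at the pad, 2.5 to 7 N over free turning; 90 N crushes. The screw stays where left.
- shelf_post (a point): Front face of the fixed, floor-to-ceiling shelf post, 76 mm wide, that stands on the counter between the duster and the press; carry things past it on the robot's side. The shelf boards on either side begin 43 mm farther back, 320 mm above the counter.
- knob_mid (a point): Point on the axis of the crank's upright, freely spinning dark wooden knob, 60 mm from the screw axis. The knob is 18 mm across and 48 mm tall: it reaches 28 mm below this point (there begins the steel crank arm) and 20 mm above it. It sinks with the screw, 6 mm per radian.
- tea_tin: Round green tea tin with a cream lid, 69 mm across, 89 mm tall; bystander, origin under its centre.
- espresso_cup: White espresso cup with a green band, 63x88x51 mm; bystander, origin under its middle.
- tumbler: Teal glass tumbler, 68 mm across, 84 mm tall; bystander, origin under its centre.
- pepper_mill: Dark wooden pepper mill, 58 mm across, 170 mm tall; bystander, origin under its centre.
- creamer: Clear glass creamer with a metal handle, 80x120x113 mm; bystander, origin under its middle.
Not all that is in view belongs to the job. Leave any yellow look-alike of the duster alone.

How it is judged (in metres and radians):
On the way, in this order (a step that is already met when the one before it is completed fails the run):
1. The duster lies on the bed against the end stop, centred and square, the pad not yet on it (y of duster in the frame of press between 0.026 and 0.0335 m and x of duster in the frame of press between -0.008 and 0.008 m and z of duster in the frame of press below 0.018 m and angle between the x axis of duster and the y axis of press, either way round below 0.14 rad and angle between duster's own z axis and vertical below 0.1 rad and contact force between press_screw and duster below 1 N), for 0.2 s.
2. The pad is snugged down on the duster with at least 25 N (y of duster in the frame of press between 0.026 and 0.0335 m and x of duster in the frame of press between -0.008 and 0.008 m and z of duster in the frame of press below 0.018 m and angle between the x axis of duster and the y axis of press, either way round below 0.14 rad and angle between duster's own z axis and vertical below 0.1 rad and contact force between press_screw and duster above 25 N), for 0.2 s.
At the end, for the whole second after the job is handed in: The duster lies flat on the press bed, its end within 3.5 mm of the end stop, within 8 mm of the bed's centre line and square to 8 degrees, held at rest by the pad with 25 to 70 N; the crank is still (all of step 2 and contact force between press_screw and duster below 70 N and velocity of joint press_crank between -0.05 and 0.05 rad/s and linear speed of duster below 0.01 m/s); the robot touches nothing.
It fails at once if The duster is crushed: more than 90 N from the pad (contact force between press_screw and duster above 90 N).
It fails at once if Another thing on the counter is shifted by more than 20 mm or tipped (distance of any of tea_tin, espresso_cup, tumbler, pepper_mill, creamer from where it was at the start of the episode above 0.02 m or angle between any of tea_tin, espresso_cup, tumbler, pepper_mill, creamer's own z axis and vertical above 0.3 rad).
It also fails if it takes over 67 s, if anything falls off the work surface, if the arm or the gripper's body presses on something with over 40 N, if the wrist force passes 120 N, or if a joint passes its speed limit or range.

## Working session

There is one attempt and no reset: what is moved stays moved. The work goes in short steps, each a Python script; the robot and the scene stay as the last script left them, time stands still between calls to the robot, and variables do not carry over. Pictures are saved under pics/ and viewed, at most 10 in all, crops included, and the job is handed in when it is done.

```bash
mkdir -p pics; ls
cat > h.py <<'E'
import numpy as np, cv2
from station import robot, fingers, vision, workorder, recognise
def save(n,img): cv2.imwrite(f'pics/{n}.png', img[:,:,::-1])
E
python3 - <<'E'
from h import *
a=vision.grab_frame("scene"); b=vision.grab_frame("top")
save('scene',a); save('top',b)
for c in("scene","top"):
    k=vision.calibration(c); print(c,k)
    for l in ["duster","press","press_screw","press_crank","tea_tin","espresso_cup","tumbler","pepper_mill","creamer"]:
        print(l,[(round(d['p'],2),[round(x) for x in d['rect']]) for d in recognise(l,c)[:3]])
print(vision.calibration("wrist"), robot.current_time_s(), robot.current_eef_rot())
E
```

```text
pics
scene {'mtx': array([[358.61518279,   0.        , 247.97883272],
       [  0.        , 358.61518279, 193.89332249],
       [  0.        ,   0.        ,   1.        ]]), 'extrinsics': array([[ 0.90455536, -0.42595076,  0.01858899, -0.49520555],
       [ 0.30692368,  0.68081132,  0.66505173, -0.18328269],
       [-0.29593488, -0.59587071,  0.7465659 , -1.17697068],
       [ 0.        ,  0.        ,  0.        ,  1.        ]])}
duster [(0.57, [212, 155, 22, 9])]
press []
press_screw [(0.67, [269, 245, 23, 17]), (0.58, [268, 243, 24, 18])]
press_crank [(0.73, [270, 244, 24, 19])]
tea_tin []
espresso_cup [(0.69, [300, 339, 30, 31])]
tumbler [(0.61, [213, 127, 16, 22])]
pepper_mill [(0.89, [341, 332, 35, 38])]
creamer [(0.66, [187, 125, 19, 25])]
top {'mtx': array([[410.63694856,   0.        , 252.97621575],
       [  0.        , 410.63694856, 191.3274174 ],
       [  0.        ,   0.        ,   1.        ]]), 'extrinsics': array([[-0.02658745, -0.99964422,  0.00213201, -0.06135016],
       [ 0.99690137, -0.02635643,  0.07411477, -0.50531692],
       [-0.07403221,  0.00409593,  0.9972
[... 384 characters left out ...]
 [117, 174, 23, 22])]
pepper_mill [(0.83, [396, 176, 31, 19]), (0.75, [318, 192, 21, 14])]
creamer [(0.74, [107, 203, 32, 35])]
{'mtx': array([[297.31863964,   0.        , 250.27847725],
       [  0.        , 297.31863964, 191.07278017],
       [  0.        ,   0.        ,   1.        ]]), 'T_tool_cam': array([[ 2.08918366e-03,  9.50264919e-01,  3.11435740e-01,
         7.96421912e-02],
       [ 9.99997531e-01, -2.22090691e-03,  6.83011642e-05,
         2.38939461e-04],
       [ 7.56573986e-04,  3.11434828e-01, -9.50267213e-01,
        -1.24874482e-01],
       [ 0.00000000e+00,  0.00000000e+00,  0.00000000e+00,
         1.00000000e+00]])} 1.0 [ 1.79995839e+02 -1.95353682e-04  1.66495089e+02]
```

Run:
```python
import cv2
t=cv2.imread('pics/top.png')[130:260,80:430]; s=cv2.imread('pics/scene.png')
cv2.imwrite('pics/topc.png',cv2.resize(t,None,fx=2.28,fy=2.28,interpolation=3))
cv2.imwrite('pics/scenec.png',cv2.resize(s[90:390,150:400],None,fx=2,fy=2,interpolation=3))
```

```text
(no output)
```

View pics/topc.png

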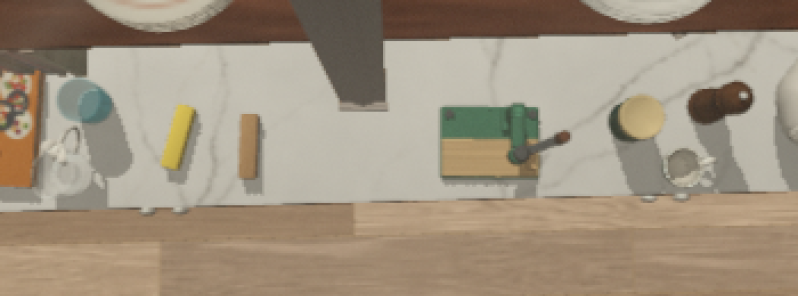

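View pics/scenec.png

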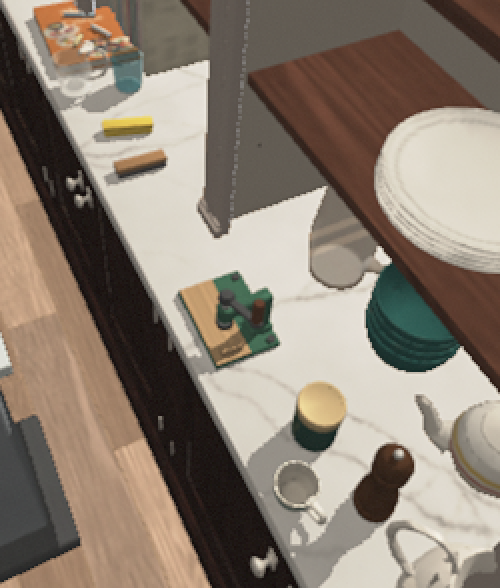

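In the top picture the candidates are the brown block (188,192), which is the duster with its wooden back up, and the yellow look-alike (160,191), which I'll leave. The press is at (300,192), with its open end to the left (world +y). The post base is at (239,177) and the crank knob at about (327,190). Next I'll move above the duster and look close.

```bash
cat >> h.py <<'E'
from scipy.spatial.transform import Rotation as Ro
def ray(cam,uv,pose=None):
    k=vision.calibration(cam); K=k['mtx']
    d=np.array([(uv[0]-K[0,2])/K[0,0],(uv[1]-K[1,2])/K[1,1]])
    if cam=='wrist':
        th=np.hypot(*d); s=np.sinc(th/np.pi)
        dc=np.array([d[0]*s,-d[1]*s,-np.cos(th)])
        p,e=pose; T=np.eye(4); T[:3,:3]=Ro.from_euler('xyz',e,degrees=True).as_matrix(); T[:3,3]=p
        T=T@k['T_tool_cam']
    else:
        dc=np.array([d[0],-d[1],-1]); T=np.linalg.inv(k['extrinsics'])
    v=T[:3,:3]@dc; return T[:3,3],v/np.linalg.norm(v)
def atz(r,z): o,d=r; return o+d*(z-o[2])/d[2]
def tri(rs):
    A=sum(np.eye(3)-np.outer(d,d) for o,d in rs); b=sum((np.eye(3)-np.outer(d,d))@o for o,d in rs)
    return np.linalg.solve(A,b)
def proj(pose,P):
    k=vision.calibration('wrist'); T=np.eye(4); T[:3,:3]=Ro.from_euler('xyz',pose[1],degrees=True).as_matrix(); T[:3,3]=pose[0]
    c=(np.linalg.inv(T@k['T_tool_cam'])@np.r_[P,1])[:3]; r=np.hypot(c[0],c[1]); th=np.arctan2(r,-c[2]); K=k['mtx']
    return np.array([K[0,2]+K[0,0]*th*c[0]/r, K[1,2]-K[1,1]*th*c[1]/r])
def wshot(n):
    p=(np.array(robot.current_tool_pos()),np.array(robot.current_eef_rot())); im=vision.grab_frame('wrist'); save(n,im)
    np.save(f'pics/{n}.npy',np.r_[p[0],p[1]]); return p,im
np.set_printoptions(precision=4,suppress=True)
E
python3 - <<'E'
from h import *
for n,uv,z in [('duster',(188,192),.026),('post',(239,177),0),('bed near-left',(80+441/2.28,130+178/2.28),.014),('bed near right',(80+540/2.28,130+178/2.28),.014),('knob',(80+565/2.28,130+137/2.28),.17),('hub',(80+517/2.28,130+157/2.28),.13),('tin',(358,182),.05),('mill',(398,174),.1),('tumbler',(117,174),.05),('creamer',(107,203),.05)]:
    print(n,atz(ray('top',uv),z))
print(robot.tip_reach)
robot.move_to([0.42,0.17,0.24],[180,0,180])
p1,_=wshot('w1'); print(p1,[(round(d['p'],2),np.round(d['rect'])) for d in recognise('duster','wrist')])
robot.line_to([0.42,0.12,0.24])
p1,_=wshot('w2'); print(p1,[(round(d['p'],2),np.round(d['rect'])) for d in recognise('duster','wrist')])
print(robot.current_time_s(), robot.current_joint_positions())
E
```

```text
duster [0.5067 0.1599 0.026 ]
post [ 0.5592 -0.0247  0.    ]
bed near-left [ 0.441  -0.1473  0.014 ]
bed near right [ 0.4368 -0.305   0.014 ]
knob [ 0.4899 -0.3182  0.17  ]
hub [ 0.4652 -0.2539  0.13  ]
tin [ 0.5246 -0.4493  0.05  ]
mill [ 0.5441 -0.5753  0.1   ]
tumbler [0.5759 0.4079 0.05  ]
creamer [0.4734 0.4435 0.05  ]
0.017
(array([0.4197, 0.1713, 0.24  ]), array([ 179.9681,   -0.0039, -179.8697])) [(0.93, array([241., 225.,  25.,  79.])), (0.59, array([328., 237.,  50.,  78.]))]
(array([0.42  , 0.1209, 0.2401]), array([179.9227,   0.0125, 179.9979])) [(0.6, array([280., 225.,  26.,  81.])), (0.6, array([364., 227.,  46.,  58.]))]
3.3917 [-41.9473   4.6462  25.3938 104.4485  -2.152   71.3518  74.1954]
```

View pics/w1.png

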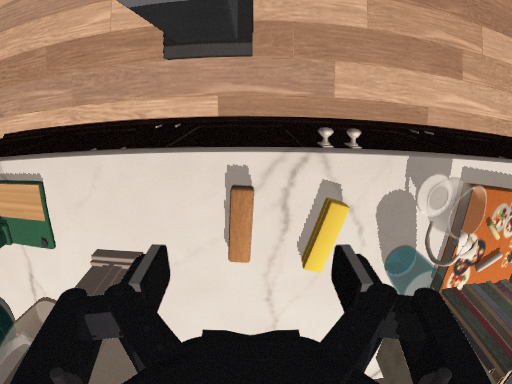

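The wrist view shows the brown duster, wood up, at about (241,225). The yellow look-alike is at (325,235), the post foot at (115,258) and the press at far left. Next I'll segment the brown top in both views.

```bash
cat >> h.py <<'E'
def duster_seg(n,c):
    im=cv2.imread(f'pics/{n}.png'); q=np.load(f'pics/{n}.npy'); pose=(q[:3],q[3:])
    x,y,w,h=c; hsv=cv2.cvtColor(im,cv2.COLOR_BGR2HSV); m=cv2.inRange(hsv,(5,80,50),(19,255,230)); k=np.zeros_like(m); k[y:y+h,x:x+w]=m[y:y+h,x:x+w]
    _,l,s,_=cv2.connectedComponentsWithStats(k); i=1+s[1:,4].argmax(); k=(l==i).astype(np.uint8)
    ct=max(cv2.findContours(k,0,1)[0],key=len)[:,0].astype(float); return pose,ct,s[i]
def rectz(pose,ct,z):
    P=np.array([atz(ray('wrist',u,pose),z)[:2] for u in ct],np.float32)*1000
    (cx,cy),(w,h),a=cv2.minAreaRect(P)
    b=cv2.boxPoints(((cx,cy),(w,h),a)); e=max((b[1]-b[0],b[2]-b[1]),key=np.linalg.norm)
    return np.array([cx,cy])/1000,(w,h),np.degrees(np.arctan2(e[1],e[0]))%180
E
python3 - <<'E'
from h import *
c=[]
for n,b in (('w1',(215,170,50,110)),('w2',(255,170,60,110))):
    pose,ct,s=duster_seg(n,b); print(s)
    for z in (0.0,.026,.04): print(n,z,rectz(pose,ct,z))
E
python3 - <<'E'
import cv2
a=cv2.imread('pics/w1.png')[165:285,190:370]
cv2.imwrite('pics/w1c.png',cv2.resize(a,None,fx=4,fy=4,interpolation=3))
E
```

```text
[ 229  187   25   76 1689]
w1 0.0 (array([0.5099, 0.1581]), (30.50033187866211, 112.89852905273438), np.float32(177.17667))
w1 0.026 (array([0.4978, 0.159 ]), (28.32695770263672, 104.85371398925781), np.float32(177.17668))
w1 0.04 (array([0.4912, 0.1595]), (27.156694412231445, 100.5218505859375), np.float32(177.17667))
[ 266  186   29   76 1671]
w2 0.0 (array([0.5095, 0.1612]), (30.728801727294922, 112.65743255615234), np.float32(177.09995))
w2 0.026 (array([0.4975, 0.1583]), (28.539716720581055, 104.63188934326172), np.float32(177.09993))
w2 0.04 (array([0.491 , 0.1568]), (27.36098289489746, 100.31034851074219), np.float32(177.09995))
```

View pics/w1c.png

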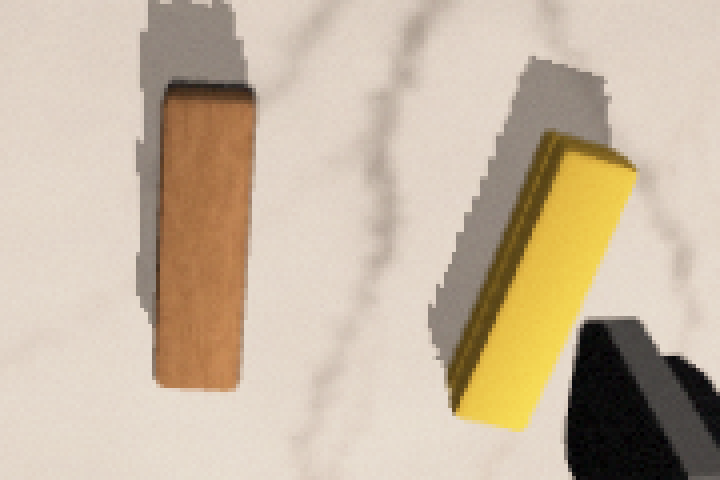

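The crop confirms it: brown wood on top with dark felt below, and the yellow look-alike is well clear to the right. I'll grasp near its robot-side end, carry it in front of the post and look at the press.

Run:
```python
from h import *
C=np.array([.4977,.1587]); a=np.radians(177.1); u=np.array([np.cos(a),np.sin(a)]); G=C+.032*u
o=[180,0,177.1]
robot.move_to([*G,.09],o)
robot.line_to([*G,.022],o,velocity=.12)
fingers.gripper_to(0.0,force=45)
print(robot.current_finger_gap(),robot.current_gripper_force())
robot.line_to([*G,.14],velocity=.25)
robot.line_to([.38,.12,.24],velocity=.25)
print(robot.current_finger_gap(),robot.current_gripper_force())
robot.move_to([.38,-.17,.24],[180,0,180])
p,_=wshot('p1')
robot.move_to([.38,-.26,.24],[180,0,180])
p,_=wshot('p2'); print(robot.current_time_s())
for l in('press','press_screw','press_crank'): print(l,[(round(d['p'],2),np.round(d['rect'])) for d in recognise(l,'wrist')[:2]])
a=cv2.imread('pics/p1.png')[120:384,0:384]; b=cv2.imread('pics/p2.png')[120:384,0:384]
cv2.imwrite('pics/pp.png',np.hstack([a,b])) 
print(robot.current_joint_positions())
```

```text
0.32357794717046984 46.11033618450165
0.33053901883763126 45.57018041610718
8.35
press [(0.79, array([276., 244., 120.,  78.]))]
press_screw []
press_crank []
[-18.8029  11.1674  59.361  102.1568 -10.1289  72.4186 133.3998]
```

View pics/pp.png

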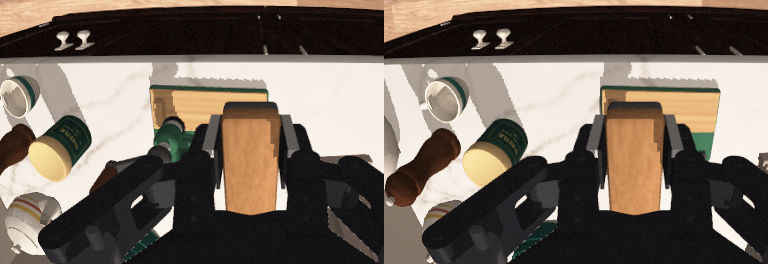

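Both views show the bed's near edge, from (151,207) to (267,209) in p1 and from (216,208) to (335,209) in p2. The hub is at about (175,242) in p1. The duster is held squarely. Next I'll refine the bed corners.

Run:
```python
import cv2,numpy as np
a=cv2.imread('pics/p1.png')[195:275,140:280]; b=cv2.imread('pics/p2.png')[195:275,205:345]
cv2.imwrite('pics/pz.png',np.vstack([cv2.resize(i,None,fx=5,fy=3.7,interpolation=3) for i in (a,b)]))
```

```text
(no output)
```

View pics/pz.png

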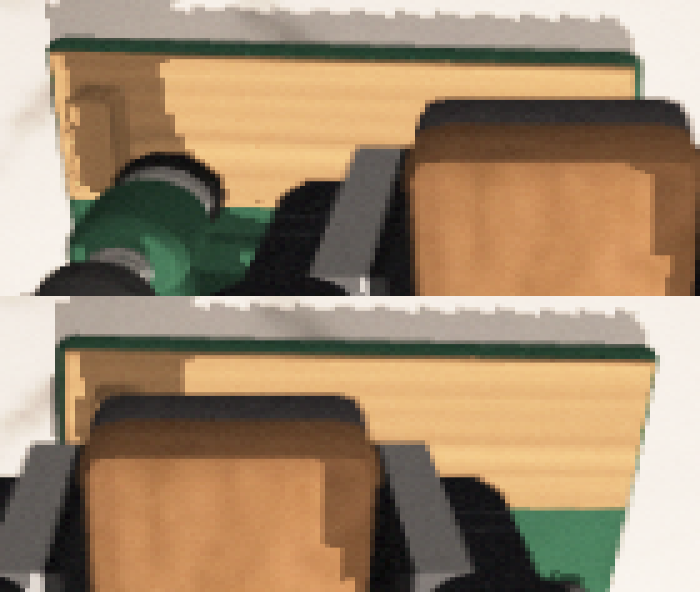

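Run:
```python
from h import *
P={n:(lambda q:(q[:3],q[3:]))(np.load(f'pics/{n}.npy')) for n in('p1','p2')}
r=lambda n,uv: ray('wrist',uv,P[n])
L=[r('p1',(150,208.5)),r('p2',(217.8,209.6))]; R=[r('p1',(267.4,212.8)),r('p2',(336,212.3))]
print('tri L',tri(L),'R',tri(R))
for n,l in(('NL',L),('NR',R),('FL',[r('p1',(154.4,249))]),('FR',[r('p2',(330.6,252.3))])): print(n,[atz(q,.014) for q in l])
print('pad',[atz(r('p1',(140+190/5,195+178/3.7)),z) for z in (.05,)])
for n in P: print(n,P[n])
```

```text
tri L [ 0.4414 -0.3015  0.0107] R [ 0.4461 -0.1461  0.0096]
NL [array([ 0.44  , -0.3002,  0.014 ]), array([ 0.4402, -0.3011,  0.014 ])]
NR [array([ 0.4443, -0.1464,  0.014 ]), array([ 0.4443, -0.1475,  0.014 ])]
FL [array([ 0.5009, -0.3017,  0.014 ])]
FR [array([ 0.5044, -0.1482,  0.014 ])]
pad [array([ 0.4706, -0.2561,  0.05  ])]
p1 (array([ 0.3805, -0.1685,  0.2394]), array([ 179.9917,   -0.0786, -179.8789]))
p2 (array([ 0.3803, -0.2599,  0.2397]), array([-179.9875,   -0.062 ,  179.9816]))
```

```bash
cat >> h.py <<'E'
O=np.array([.4712,-.2595]); YP=np.radians(-1.6); ex=np.array([np.cos(YP),np.sin(YP)]); ey=np.array([-ex[1],ex[0]])
W=lambda x,y,z: np.r_[O+x*ex+y*ey,z]
F=lambda: np.array(robot.current_contact_force())
def inpress(): p=np.array(robot.current_tool_pos()); d=p[:2]-O; return np.array([d@ex,d@ey,p[2]])
E
python3 - <<'E'
from h import *
o=[180,0,88.4]
robot.move_to([.38,-.12,.2],o)
robot.move_to(W(0,.136,.09),o)
robot.line_to(W(0,.136,.038),velocity=.12)
print(robot.current_time_s(),F(),inpress(),robot.current_finger_gap())
print(robot.line_to(W(0,.070,.0378),velocity=.08,f_stop=12),F(),inpress())
print(robot.line_to(W(0,.070,.034),velocity=.02,f_stop=5),F(),inpress())
p,_=wshot('s1')
print(robot.line_to(W(0,.052,robot.current_tool_pos()[2]),velocity=.025,f_stop=8),F(),inpress(),robot.current_time_s())
wshot('s2'); save('top2',vision.grab_frame('top'))
cv2.imwrite('pics/s2c.png',cv2.resize(cv2.imread('pics/s2.png')[180:384,100:400],None,fx=2.6,fy=2.6,interpolation=3))
E
```

```text
11.5583 [0.3211 0.2908 0.0612] [0.0005 0.136  0.0389] 0.3281332752415104
False [ 0.2165  0.1113 -0.4577] [0.0001 0.0707 0.0376]
True [-0.5984  0.5882  5.5168] [0.0004 0.0707 0.0365]
True [-0.4309  1.596   3.869 ] [0.001  0.0632 0.0366] 13.2917
```

View pics/s2c.png

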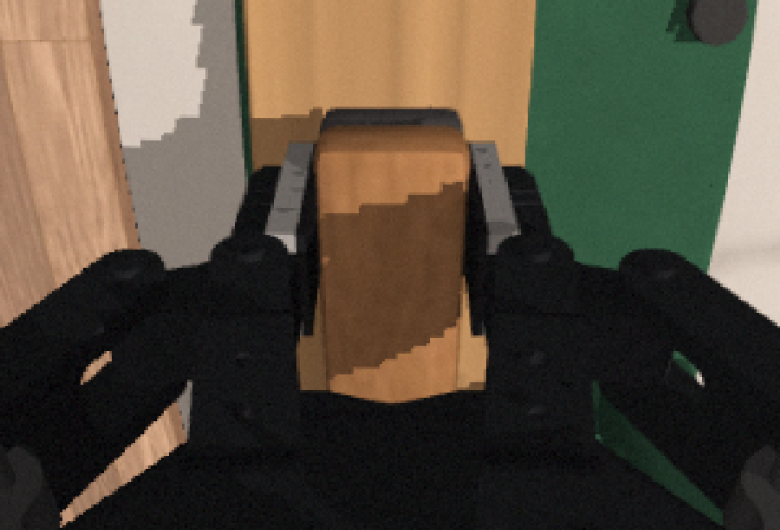

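The duster lies centred between the bed edges. Its +y end is at about (250,229), and the 8 N stop came at the expected seat. I'll confirm with a second push.

Run:
```python
from h import *
z=robot.current_tool_pos()[2]
print(robot.line_to(W(0,.052,z),velocity=.02,f_stop=11),F(),inpress())
q=np.load('pics/s2.npy'); r=atz(ray('wrist',(100+390/2.6,180+127/2.6),(q[:3],q[3:])),.040); print('end in press',(r[:2]-O)@ex,(r[:2]-O)@ey)
ct=[]
for c in ((249,100),(532,100)): 
    r=atz(ray('wrist',(100+c[0]/2.6,180+c[1]/2.6),(q[:3],q[3:])),.014); print('bed edge',(r[:2]-O)@ex,(r[:2]-O)@ey)
for c in ((319,160),(464,160)): 
    r=atz(ray('wrist',(100+c[0]/2.6,180+c[1]/2.6),(q[:3],q[3:])),.040); print('duster edge',(r[:2]-O)@ex,(r[:2]-O)@ey)
print(robot.current_time_s(),robot.current_finger_gap())
```

```text
True [-1.5103  0.5013  5.7919] [0.001  0.0631 0.0367]
end in press 0.0012283032770790449 0.08536649471538821
bed edge -0.028418029067418693 0.07909251149656985
bed edge 0.031075220010874066 0.07940714041191284
duster edge -0.011352926684331079 0.07874641019013434
duster edge 0.014405367706030492 0.07887948844433154
13.7417 0.3257809252502098
```

Run:
```python
from h import *
o=[180,0,88.4]
fingers.gripper_to(0.5)
x,y,_=inpress()
robot.line_to(W(x,y,.085),velocity=.2)
robot.line_to(W(0,.118,.085),o,velocity=.2)
fingers.gripper_to(0.0)
robot.line_to(W(0,.118,.042),velocity=.15)
print(robot.line_to(W(0,.080,.042),velocity=.03,f_stop=7),F(),inpress())
print(robot.line_to(W(0,.080,.042),velocity=.02,f_stop=7),F(),inpress())
robot.line_to(W(0,.12,.042),velocity=.2); robot.line_to(W(0,.13,.2),velocity=.3)
wshot('s3'); robot.move_to(W(-.10,.02,.26),[180,0,180]); wshot('s4'); print(robot.current_time_s(),robot.current_joint_positions())
print([(l,round(d['p'],2),np.round(d['rect'])) for l in('press_screw','press_crank','duster') for d in recognise(l,'wrist')[:2]])
cv2.imwrite('pics/s34.png',np.hstack([cv2.imread('pics/s3.png')[100:,60:440],cv2.imread('pics/s4.png')[100:,60:440]]))
```

```text
True [-0.6824  0.3223 -0.9027] [-0.0004  0.0918  0.0416]
True [-1.0778 -0.4899 -0.3406] [-0.0011  0.0919  0.0408]
19.4333 [-23.832    6.0041  59.2974 102.7074  -5.314   74.355  126.7783]
[('press_screw', 0.8, array([200., 278.,  76.,  88.])), ('press_screw', 0.31, array([241., 264., 152., 119.])), ('press_crank', 0.5, array([192., 296.,  58.,  61.])), ('duster', 0.96, array([503., 244.,  17.,  51.])), ('duster', 0.71, array([254., 238.,  79.,  28.]))]
```

View pics/s34.png

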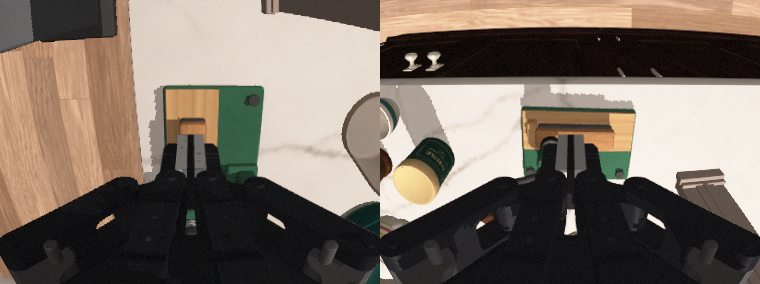

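The picture shows the duster lying under the arm along the bed. Its ends are at about (216,238) and (292,238) in s4, and it is seated against the stop. Now I'll look at the crank from above.

Run:
```python
from h import *
q=np.load('pics/s4.npy')
for c in (214.5,293.5): r=atz(ray('wrist',(c,238),(q[:3],q[3:])),.040); print('duster end y',(r[:2]-O)@ey)
robot.move_to([.46,-.36,.28],[180,0,90]); wshot('k1')
for l in('press_screw','press_crank','knob_mid'): print(l,[(round(d['p'],2),np.round(d['rect'])) for d in recognise(l,'wrist')[:2]])
robot.line_to([.44,-.31,.28],velocity=.2); wshot('k2')
for l in('press_screw','press_crank'): print(l,[(round(d['p'],2),np.round(d['rect'])) for d in recognise(l,'wrist')[:2]])
print(robot.current_time_s(),robot.current_joint_positions())
cv2.imwrite('pics/k12.png',np.hstack([cv2.resize(cv2.imread(f'pics/{n}.png')[20:300,150:350],None,fx=2,fy=2,interpolation=3) for n in('k1','k2')]))
```

```text
duster end y -0.02301204549921916
duster end y 0.07994862851492172
press_screw [(0.75, array([276., 108.,  49.,  92.])), (0.16, array([283.,  79., 104., 158.]))]
press_crank [(0.85, array([274., 108.,  47.,  90.]))]
knob_mid [(0.57, array([275., 109.,  52.,  91.]))]
press_screw [(0.92, array([293., 162.,  52.,  99.]))]
press_crank [(0.89, array([293., 166.,  51.,  98.]))]
21.375 [-15.1779  28.6556  73.0704  86.7663 -27.4115  84.7843  58.3287]
```

View pics/k12.png

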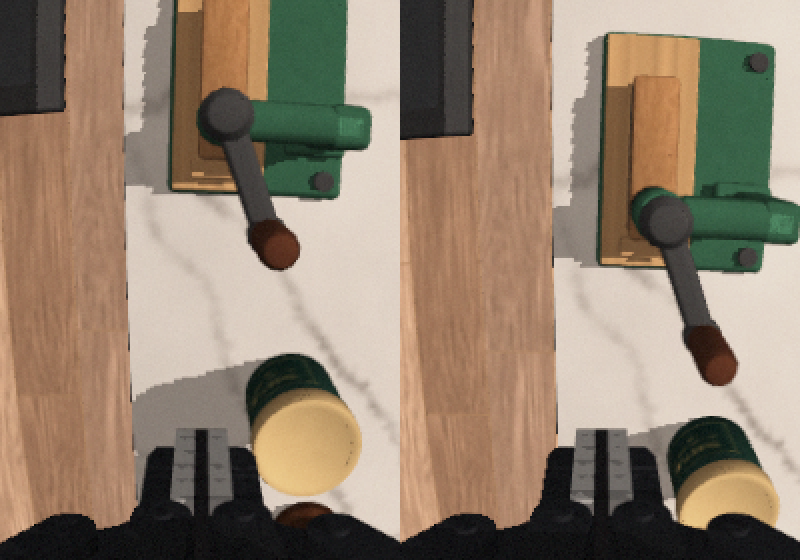

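The view shows the duster seated. The knob top is at (290,145.5) in k1 and (309.5,202.5) in k2, the hub at (263,77.5) and (283,130.5). I'll triangulate these, grip the knob and start winding.

Run:
```python
from h import *
P={n:(lambda q:(q[:3],q[3:]))(np.load(f'pics/{n}.npy')) for n in('k1','k2')}
t=lambda a,b: tri([ray('wrist',a,P['k1']),ray('wrist',b,P['k2'])])
top=t((290,145.5),(309.5,202.5)); base=t((282,135),(301.5,187.5)); hub=t((263,77.5),(283,130.5))
print('top',top,'base',base,'hub',hub)
for p in(top,base,hub):
    d=p[:2]-O; print(d@ex,d@ey,'r',np.hypot(*d),'phi cw',-np.arctan2(d@ey,d@ex))
print([atz(ray('wrist',u,P[n]),.155) for n,u in(('k1',(290,145.5)),('k2',(309.5,202.5)))])
for yaw in(170,):
    for phi in np.arange(1.2,4.4,.4):
        p=W(.06*np.cos(phi),-.06*np.sin(phi),.14); q=robot.inverse_kinematics(p,[180,0,yaw]); print(round(phi,1),None if q is None else np.round(q))
```

```text
top [ 0.4933 -0.3192  0.162 ] base [ 0.4896 -0.3137  0.136 ] hub [ 0.472  -0.2609  0.1213]
0.023717031724900806 -0.059076505269107175 r 0.06365949315420913 phi cw 1.189029369330676
0.019880201960864086 -0.053628758550086524 r 0.05719498381526323 phi cw 1.2158004915996858
0.0008469522674218528 -0.0013489952080612492 r 0.0015928327641856288 phi cw 1.0101578405294287
[array([ 0.494 , -0.3204,  0.155 ]), array([ 0.495 , -0.3217,  0.155 ])]
1.2 [  0.  32.  45.  91. -24.  67. 131.]
1.6 [  0.  30.  46.  94. -23.  66. 132.]
2.0 [ -1.  28.  48.  98. -22.  64. 133.]
2.4 [ -4.  25.  49. 102. -21.  63. 133.]
2.8 [ -8.  23.  51. 105. -20.  62. 131.]
3.2 [-12.  21.  52. 107. -19.  61. 128.]
3.6 [-15.  21.  53. 108. -19.  61. 126.]
4.0 [-18.  21.  53. 107. -19.  61. 123.]
```

```bash
cat >> h.py <<'E'
Z0=.1505; PH0=1.19; R=.06
KO=[180,0,170]
def kp(phi,c=(0,0)): return W(c[0]+R*np.cos(phi),c[1]-R*np.sin(phi),Z0-.006*(phi-PH0))
def tang(phi):
    v=-np.sin(phi)*ex-np.cos(phi)*ey; return np.r_[v,0]
def state():
    p=inpress(); phi=-np.arctan2(p[1],p[0])%(2*np.pi); f=F(); rad=np.r_[np.cos(phi)*ex-np.sin(phi)*ey,0]
    return phi,np.hypot(p[0],p[1]),-f@tang(phi),f@rad,f[2]
E
python3 - <<'E'
from h import *
fingers.gripper_to(0.6)
k=kp(PH0)
robot.move_to([k[0],k[1],.235],KO)
robot.line_to(k,velocity=.15,f_stop=10)
print(robot.current_tool_pos(),F())
fingers.gripper_to(0.0,force=50)
print(robot.current_finger_gap(),robot.current_gripper_force(),robot.current_time_s(),np.array(state()))
for phi in np.arange(PH0+.1,2.3,.1):
    robot.line_to(kp(phi),velocity=.06); print(round(phi,2),np.array(state()),robot.current_time_s())
E
```

```text
[ 0.4923 -0.3164  0.1513] [0.9903 0.5706 0.1511]
0.1972584412985473 48.779521180840675 24.15 [ 1.1949  0.0618 -1.059   2.3124  3.8891]
1.29 [1.2329 0.0617 3.2151 3.295  3.423 ] 24.4
1.39 [1.3115 0.0616 6.1989 3.7806 2.9798] 24.65
1.49 [1.4092 0.0615 6.816  4.7103 2.0392] 24.9
1.59 [1.5116 0.0614 6.2447 3.9388 1.1016] 25.15
1.69 [1.6146 0.0612 6.7071 2.8864 1.5929] 25.4
1.79 [1.7171 0.0611 6.3257 3.0356 0.9736] 25.65
1.89 [1.8195 0.0609 6.0657 3.01   1.7001] 25.9
1.99 [1.9212 0.0607 6.3715 2.2476 1.2047] 26.15
2.09 [2.0232 0.0606 6.9514 1.6938 2.1514] 26.4
2.19 [2.1235 0.0604 6.4747 1.4964 1.4218] 26.65
2.29 [2.2242 0.0602 7.8701 1.2241 1.6305] 26.9
```

```bash
cat > wind.py <<'E'
from h import *
import sys,json,os
start,lim,tgt=float(sys.argv[1]),float(sys.argv[2]),float(sys.argv[3])
D=json.load(open('d.json')) if os.path.exists('d.json') else [[1.5116,6.2447],[1.6146,6.7071],[1.7171,6.3257],[1.8195,6.0657],[1.9212,6.3715],[2.0232,6.9514],[2.1235,6.4747],[2.2242,7.8701]]
phi=start
while phi<lim:
    phi+=.08
    robot.line_to(kp(phi),velocity=.06)
    s=[]
    for _ in range(3): s.append(state()); robot.pause(.03)
    s=np.mean(s,axis=0); D.append([s[0],s[2]])
    A=np.array(D)
    best=None
    for pc in np.arange(1.8,s[0]+.01,.01):
        h=14*np.clip(A[:,0]-pc,0,None); b=np.mean(A[:,1]-h); e=np.sum((A[:,1]-h-b)**2)
        if best is None or e<best[0]: best=(e,pc,b)
    load=140*(s[0]-best[1]); print(round(phi,2),s,'pc %.2f b %.2f load %.0f / by force %.0f'%(best[1],best[2],load,10*(s[2]-best[2])),round(robot.current_time_s(),2))
    if (load>tgt and s[2]-best[2]>.07*tgt) or s[2]-best[2]>5: print('STOP');break
json.dump(D,open('d.json','w'))
E
python3 wind.py 2.29 4.4 25
```

```text
2.37 [2.3019 0.0601 6.6091 1.2538 1.4823] pc 2.31 b 6.62 load -1 / by force -0 27.25
2.45 [2.3818 0.0599 6.3727 0.3235 1.6869] pc 2.39 b 6.60 load -1 / by force -2 27.6
2.53 [2.4617 0.0598 6.7768 0.6224 0.9848] pc 2.45 b 6.60 load 2 / by force 2 27.95
2.61 [2.5418 0.0597 6.8585 0.2316 1.4066] pc 2.52 b 6.61 load 3 / by force 2 28.3
2.69 [ 2.622   0.0595  7.2871 -0.1998  1.8616] pc 2.58 b 6.64 load 6 / by force 6 28.65
2.77 [ 2.7023  0.0594  7.066  -0.0762  1.6386] pc 2.68 b 6.69 load 3 / by force 4 29.0
2.85 [ 2.7821  0.0592  6.5372 -0.4013  1.988 ] pc 2.79 b 6.70 load -1 / by force -2 29.35
2.93 [ 2.8622  0.0591  6.2472 -0.6419  1.9746] pc 2.87 b 6.67 load -1 / by force -4 29.7
3.01 [ 2.9423  0.059   6.935  -0.948   2.4207] pc 2.92 b 6.67 load 3 / by force 3 30.05
3.09 [ 3.0222  0.0589  6.5842 -0.4338  2.6113] pc 3.03 b 6.68 load -1 / by force -1 30.4
3.17 [ 3.1025  0.0588  6.3785 -0.6874  2.9207] pc 3.11 b 6.67 load -1 / by force -3 30.75
3.25 [ 3.1832  0.0586  6.9607 -0.5507  2.8482] pc 3.16 b 6.66 load 3 / by force 3 31.1
3.33 [ 3.2636  0.0585  6.9134 -0.7561  4.4183] pc 3.25 b 6
[... 218 characters left out ...]
73  0.0583  6.2516 -1.0418  5.9899] pc 3.51 b 6.66 load -0 / by force -4 32.5
3.65 [ 3.5892  0.0583  6.3423 -0.5944  6.1762] pc 3.59 b 6.65 load -0 / by force -3 32.85
3.73 [ 3.6716  0.0582  6.4455 -0.8885  7.1747] pc 3.68 b 6.64 load -1 / by force -2 33.2
3.81 [ 3.754   0.0582  6.3054 -0.7465  7.4694] pc 3.76 b 6.63 load -1 / by force -3 33.55
3.89 [ 3.8313  0.0581  6.6648 -0.3388  9.3057] pc 3.83 b 6.63 load 0 / by force 0 33.9
3.97 [3.9063 0.0581 7.4005 0.2217 9.9121] pc 3.85 b 6.63 load 8 / by force 8 34.25
4.05 [ 3.9804  0.0581  8.2251  0.7385 11.535 ] pc 3.86 b 6.63 load 17 / by force 16 34.6
4.13 [ 4.0552  0.0581  8.9364  1.0203 13.01  ] pc 3.87 b 6.63 load 26 / by force 23 34.95
STOP
```

```bash
python3 wind.py 4.13 4.28 60
```

```text
4.21 [ 4.1308  0.0581  9.4673  1.665  14.5713] pc 3.88 b 6.62 load 35 / by force 28 35.3
4.29 [ 4.2068  0.0582 10.8748  1.3383 15.8812] pc 3.89 b 6.63 load 44 / by force 42 35.65
```

Run:
```python
from h import *
p=np.array(robot.current_tool_pos())
robot.line_to(p,velocity=.02); print(np.array(state()))
fingers.gripper_to(0.55); print(np.array(state()))
q=np.array(robot.current_tool_pos())
robot.line_to([q[0],q[1],.24],velocity=.15)
robot.move_to([.36,-.2,.28],[180,0,180]); robot.pause(.3)
print(F(),robot.current_time_s(),robot.current_tool_pos())
wshot('e1'); save('e2',vision.grab_frame('scene'))
cv2.imwrite('pics/e.png',np.hstack([cv2.imread('pics/e1.png')[90:384,60:440],cv2.resize(cv2.imread('pics/e2.png')[200:347,200:400],None,fx=2,fy=2,interpolation=3)]))
```

```text
[4.2006 0.0581 2.3177 0.8714 6.335 ]
[ 4.2101  0.0587  0.0265 -0.0618 -0.5721]
[-0.6558 -0.2613  0.1571] 38.0917 [ 0.3603 -0.1998  0.2794]
```

View pics/e.png

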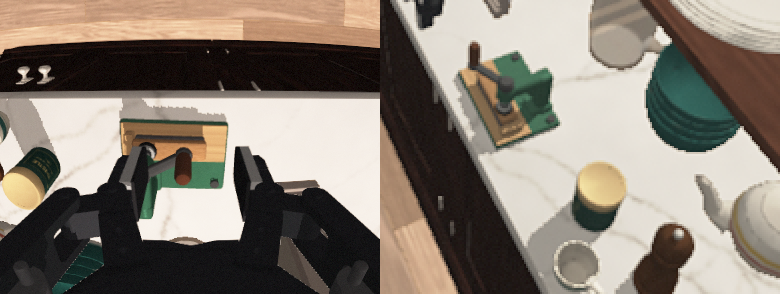

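The duster lies straight along the bed at about (230,235) with the pad down on it. The crank is at rest, the bystanders haven't moved and the hand is clear, so I'll hand it in.

```bash
python3 -c "
from h import *
print(workorder.close_job(), robot.current_time_s())"
```

```text
the job is handed in; nothing more can be done
the job is handed in; nothing more can be done
```

The duster is seated against the end stop, felt down, centred and square, and clamped at an estimated 45 N by feel (from the crank force and angle); the robot let go, the other things look undisturbed in the last picture, and the job was handed in at about 38 s, with no verdict reported back.

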